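# Open the touch-latch cupboard in the wine store

## Task

Open the small handleless cupboard on the bench with the fingers, gripping nothing: press its green door inwards near the free edge until the catch lets go, then draw back so that the spring pushes the door ajar by itself. Then put the fingers behind the door's free edge, swing it wide open, about square to the cupboard's front, and leave it standing there. Leave the wine bottle, the jar and the tin standing where they are.

Things in the scene. Friction and masses are not known exactly. Their poses are not given: they have to be found in the camera images.
- cupboard: bench-top cupboard of white 16 mm board, fixed to the bench, 240 wide (its y), 220 deep (its x), 280 high. Origin: centre of its underside, on the bench. Its front faces its own -x; z is up. The handleless green door covers the whole front and is hinged at the cupboard's -y side; the free edge is at its +y side
- door (a joint): angle of the door about its upright hinge, rad: 0 shut, about -0.02 pressed fully in (5 mm at the free edge, where it stops), grows as it opens, stop at 1.75. Shut, it rests on the latched catch and offers nothing to pull at. Once the catch has thrown it ajar it stands at about 0.28, the free edge 65 mm out; beyond that the hinge is lightly stiff (0.1 N m) and the door stays where it is left
- catch (a joint): plunger of the push catch, m: 0 latched, about -0.0015 where it trips, 0.045 sprung out. It bears on the door's back 160 mm from the hinge axis, 125 mm above the bench, and when out sticks 45 mm (14 thick) from the front there. Pressing the door in 3 mm near its free edge (about 5 N) trips it; it then pushes back at the finger and opens the door as that is drawn away. A shorter press springs back
- door_hinge (a point): point on the hinge axis (upright) at the height of the door's top edge, 277 mm above the bench. The hinge axis lies in the plane of the door's green outer face, at its hinged edge
- door_press (a point): point on the green outer face to press: 36 mm from the free edge (200 mm from the hinge axis), 40 mm below the door's top edge; moves with the door
- door_edge (a point): top corner of the door at the free edge, mid-thickness, 236 mm from the hinge axis; moves with the door. The door is 236 wide, 274 high and 16 thick; shut, its back stands 5 mm in front of the cupboard's boards, and its outer face 131 mm in front of the cupboard's centre. Outer facing green, inner facing white
- wine_mid (a point): middle of the full wine bottle of green glass with a red cap, 74 across, 300 high, standing on the bench; point half-way up
- jar_mid (a point): middle of the amber preserve jar with a brass lid, 80 across, 120 high, standing on the bench; point half-way up
- tin_mid (a point): middle of the yellow tin, 72 across, 100 high, standing on the cupboard's top towards the back; point half-way up

How it is judged:
By the outcome, as a careful person would: the job done as asked, in the order asked, and still so for the second after the job is handed in, with the robot touching nothing.
It also fails if it takes over 51 s, if anything falls off the work surface, if the arm or the gripper's body presses on something with over 40 N, if the wrist force passes 120 N, or if a joint passes its speed limit or range.

## Robot

A 6-joint arm with a two-finger parallel gripper is mounted at the origin on the work surface. World frame = base frame: x ahead of the robot, y to its left, z up, the work surface at z = 0. Lengths are in m, angles in rad, forces in N, time in s.
With the tool pointing down it reaches from about 0.35 to 0.975 m from the base axis. Payload 4.9 kg.
Tool frame: the origin (TCP) lies midway between the tips of the shut fingers; the grasp point (between the pads) lies 19 mm behind it; x points along the fingers, y is the direction in which the jaws open and shut, and the axes are right-handed (so a half turn about x gives the same grasp; the last joint's range is limited). The gripper opens to 85 mm and grips with 20 to 120 N. Pads are 22 mm wide; open, the fingers measure 114 mm over their backs; the gripper's body (76 mm by 85 mm) begins 54 mm behind the grasp point. The pads swing forward as they close: fully open they stand 13 mm farther back than shut.
Start: joints at [-1.3, 0.053, 1.613, -0, 1.476, -0.119], TCP at [0.237, -0.578, 0.231] pointing down, gripper open.
Joint ranges: [-3.01, 3.01], [-1.01, 2.22], [0.06, 2.58], [-1.02, 4.17], [0.09, 2.62], [-3.14, 3.14]. Speed limits (rad/s): [2.57, 2.57, 3.14, 3.14, 3.14, 3.14].

## Interface

Orientations are given as a rotation vector (axis times angle).
In Python, from station import ctrl gives the robot as it stands.
- The arm moves only by the shell command python3 -m handwheel 'ROWS' [FORCE]. ROWS is JSON, a list of rows, each a list of 3 entries, a list of its own where there are three numbers: the finger opening in m, from 0 to 0.0854, then the shift along the tool's x, y, z in m, then the turn, a rotation vector about the tool's x, y, z in degrees. In form: [[claw, [dx, dy, dz], [ax, ay, az]], ...]. A call has 1 to 10 rows; each row shifts and turns the commanded pose from where the row before left it, along the tool's axes as they then stand; what a row does not reach is not made up. A row lasts 1/12 s, in which the tool goes at most 41.7 mm and 7.16 degrees, less where a joint would pass 70% of its speed; a pose out of reach is approached as far as the arm can. A call with a gripper value outside its range is refused whole. The fingers move at their own pace and stop on an object; FORCE is the grip in N (left out, the last holds). Time passes only in rows, so rows that do not move let the fingers close. It gives the time, the measured TCP pose, the force and the opening at its end, in the units of the state.
- ctrl.get_obs(): the state, without advancing time (a new reading comes with each control period).
- ctrl.get_image(name): name is "scene" or "top"; returns the picture (420x560x3 uint8, red, green, blue); there is no depth.
- ctrl.camera_params(name): a dict with "vertical_fov" (degrees; the focal length in pixels is half the picture's height over the tangent of half this angle, whatever the lens; pixels are square), "cx", "cy" (the principal point, pixels), "rvec" (rotation vector, rad) and "tvec" (3), from world to camera coordinates, as OpenCV has them. Camera axes: x right, y down, z forward; pixel columns grow to the right and rows downward; lengths in m; the calibration is good to about 2 mm. A picture is of the moment at which its call begins. camera_params takes no time and is no camera call.
- ctrl.finish_job(): hands the job in, once; it reports no verdict.
Trained networks look in the newest picture that a camera, given by its name, has taken for a name from the list of things; names that differ only in an ending like _2 or _b are one class to them, and where a whole thing is asked for, a point or a joint stands for the part that bears it (a point fixed in the world has none). Each returns a list of dicts, best first, with "score" (0 to 1); they miss things now and then, are a little off and sometimes report something else, mostly with a low value. They report only what shows in the picture. A call takes as long as a camera call.
- ctrl.look_for(thing, camera): "box" ([centre column, centre row, width, height] in pixels, round what is visible of it).
- ctrl.silhouettes(thing, camera): "mask" (420x560 bool, what is visible of it) and "box" ([centre column, centre row, width, height] in pixels, round what is visible of it).
- ctrl.tip_of(thing, camera): "centre" ([row, column] in pixels: a listed point, or the origin of a listed thing).
The state is a dict: "t": time; "q": joint angles; "dq": joint speeds; "effort": joint torques, N m; "tool_pos": TCP position; "tool_rot": TCP orientation; "contact_force": force on the tool from outside, world axes, zero at the start; "wrist_torque": the same for the moment, N m; "opening": finger opening in m.
Only numpy, scipy, OpenCV 4.12 (cv2) and the standard library are available. Lean on these libraries where they do the work, as an engineer would, in place of code of your own. Each camera call takes 0.05 s, during which the arm holds its last target.

## Working session

There is one attempt and no reset: what is moved stays moved. The work goes in short steps, Python scripts to look and compute and a shell command to move; the robot and the scene stay as the last step left them, time stands still between calls to the robot, and variables do not carry over. Pictures are saved under pics/ and viewed, and the job is handed in when it is done.

```bash
mkdir -p pics; ls; python3 - <<'E'
from station import ctrl
import cv2
o=ctrl.get_obs(); print(o)
for n in("scene","top"):
    im=ctrl.get_image(n); cv2.imwrite(f"pics/{n}0.png",im[:,:,::-1]); print(n,ctrl.camera_params(n))
    for t in("door_hinge","door_press","door_edge","wine_mid","jar_mid","tin_mid","cupboard"):
        print(t,[(round(d["score"],2),[round(float(c),1) for c in d["centre"]]) for d in ctrl.tip_of(t,n)[:2]])
E
```

```text
pics
{'t': 0.0, 'q': array([-1.29999555e+00,  5.33726332e-02,  1.61430680e+00,  1.17815451e-06,
        1.47600402e+00, -1.18990730e-01]), 'dq': array([-0.00135719,  0.00102678,  0.00024747,  0.00132548,  0.00085644,
        0.00177767]), 'effort': array([-2.14123042e-04, -3.93693602e+01, -3.70172632e+01, -2.65022763e-04,
        6.94878850e-03,  1.24062151e-05]), 'tool_pos': array([ 0.23733362, -0.57750407,  0.2300456 ]), 'tool_rot': array([ 2.00837648,  0.39862238, -2.00869868]), 'contact_force': array([-0.48418536, -0.88539101, -0.07298425]), 'wrist_torque': array([ 0.02561661,  0.02344082, -0.00021981]), 'opening': 0.08547513486324575}
scene {'vertical_fov': 49.36643847932748, 'cx': 285.2605700983871, 'cy': 211.07628250839613, 'rvec': array([ 2.8378662 , -0.06502718, -0.00347962]), 'tvec': array([-0.53277724,  0.14704777,  1.3124162 ])}
door_hinge [(0.7, [182.3, 343.3])]
door_press [(0.7, [182.1, 257.1])]
door_edge [(0.96, [171.7, 244.2])]
wine_mid [(0.58, [120.9, 231.3])]
jar_mid [(0.87, [329.2, 249.2])]
tin_mid [(0.79, [101.4, 276.2]), (0.23, [119.3, 230.1])]
cupboard [(0.73, [181.5, 343.3])]
top {'vertical_fov': 51.37389541943043, 'cx': 284.1533189478848, 'cy': 210.50201053258994, 'rvec': array([ 2.15871687, -2.20710225,  0.09608048]), 'tvec': array([0.06670232, 0.57639396, 1.11374998])}
door_hinge [(0.68, [150.6, 258.2])]
door_press [(0.57, [249.2, 248.5])]
door_edge [(0.84, [263.6, 240.4])]
wine_mid [(0.85, [288.2, 157.2])]
jar_mid [(0.92, [263.2, 395.0])]
tin_mid [(0.57, [222.3, 153.0])]
cupboard []
```

View pics/scene0.png

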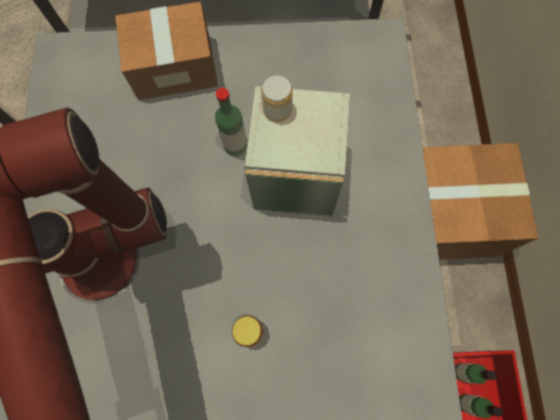

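View pics/top0.png

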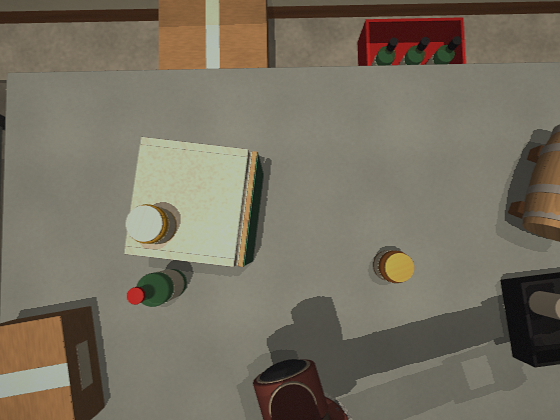

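```bash
cat > h.py <<'E'
import numpy as np, cv2
from scipy.spatial.transform import Rotation as R
from station import ctrl
def cam(n):
    p=ctrl.camera_params(n); f=210/np.tan(np.radians(p["vertical_fov"])/2)
    K=np.array([[f,0,p["cx"]],[0,f,p["cy"]],[0,0,1]]); return K,R.from_rotvec(p["rvec"]).as_matrix(),np.array(p["tvec"])
def ray(n,uv):
    K,r,t=cam(n); d=r.T@np.linalg.solve(K,[uv[0],uv[1],1]); return -r.T@t,d/np.linalg.norm(d)
def tri(a,b):
    A=0;B=0
    rs=[ray("scene",a),ray("top",b)]
    for c,d in rs:
        P=np.eye(3)-np.outer(d,d);A=A+P;B=B+P@c
    x=np.linalg.solve(A,B); return x,[np.linalg.norm((np.eye(3)-np.outer(d,d))@(x-c)) for c,d in rs]
def onz(n,uv,z):
    c,d=ray(n,uv); return c+d*(z-c[2])/d[2]
def proj(n,X):
    K,r,t=cam(n); p=K@(r@np.array(X)+t); return p[:2]/p[2]
E
python3 - <<'E'
from h import *
np.set_printoptions(precision=4,suppress=True)
T={"hinge":((343.3,182.3),(258.2,150.6),.277),"press":((257.1,182.1),(248.5,249.2),.237),"edge":((244.2,171.7),(240.4,263.6),.277),"wine":((231.3,120.9),(157.2,288.2),.15),"jar":((249.2,329.2),(395,263.2),.06),"tin":((276.2,101.4),(153,222.3),.33)}
for k,(a,b,z) in T.items():
    print(k,*tri(a,b),onz("scene",a,z)[:2],onz("top",b,z)[:2])
print(ray("scene",(280,210)),ray("top",(280,210)))
E
```

```text
hinge [0.6788 0.1056 0.2818] [np.float64(0.001158760944429022), np.float64(0.0011587609444291334)] [0.6783 0.107 ] [0.681  0.1061]
press [0.4764 0.1309 0.2438] [np.float64(0.0042490631536919975), np.float64(0.00424906315369197)] [0.4718 0.1328] [0.4806 0.1321]
edge [0.4484 0.1448 0.2799] [np.float64(0.004203600930020021), np.float64(0.004203600930020019)] [0.444  0.1454] [0.4525 0.1457]
wine [0.3997 0.3431 0.167 ] [np.float64(0.0018256843587590125), np.float64(0.0018256843587589407)] [0.3995 0.3526] [0.3963 0.3478]
jar [ 0.4358 -0.2106  0.0972] [np.float64(0.002470048156396018), np.float64(0.0024700481563959833)] [ 0.4302 -0.2089] [ 0.4366 -0.2198]
tin [0.5321 0.306  0.3224] [np.float64(0.00421706322942822), np.float64(0.0042170632294282135)] [0.5281 0.3003] [0.5358 0.3048]
(array([ 0.533 , -0.275 ,  1.2916]), array([-0.007 ,  0.3011, -0.9536])) (array([0.4854, 0.0625, 1.1565]), array([ 0.0825,  0.002 , -0.9966]))
```

```bash
python3 - <<'E'
from h import *
from scipy.optimize import least_squares
np.set_printoptions(precision=4,suppress=True)
print(R.from_rotvec(ctrl.get_obs()["tool_rot"]).as_matrix())
obs={"scene":[(343.3,182.3),(257.1,182.1),(244.2,171.7)],"top":[(258.2,150.6),(248.5,249.2),(240.4,263.6)]}
def pts(p):
    x,y,a=p; d=np.array([-np.cos(a),np.sin(a),0]); n=np.array([np.sin(a),np.cos(a),0]); h=np.array([x,y,.277])
    return [h,h+.2*d-[0,0,.04],h+.236*d+.008*n]
f=lambda p:np.concatenate([proj(c,X)-o for c in obs for X,o in zip(pts(p),obs[c])])
s=least_squares(f,[.68,.106,.15],loss="soft_l1"); p=s.x; print(p,f(p))
x,y,a=p; d=np.array([-np.cos(a),np.sin(a),0]); n=np.array([np.sin(a),np.cos(a),0]); h=np.array([x,y,0])
for c in obs:
    im=cv2.imread(f"pics/{c}0.png"); im=cv2.resize(im[60:330,100:420],None,fx=2.5,fy=2.5)
    def ln(A,B,col):
        q=[tuple(int(v) for v in (proj(c,X)-[100,60])*2.5) for X in(A,B)]; cv2.line(im,*q,col,1)
    Z=np.array([0,0,1])
    D=[h+u*d+w*n+z*Z for z in(.003,.277) for u,w in((0,0),(.236,0),(.236,.016),(0,.016))]
    C=[h+.118*d+(.131+w)*n+u*d+z*Z for z in(0,.28) for u,w in((-.12,-.11),(.12,-.11),(.12,.11),(-.12,.11))]
    for Q,col in((D,(0,0,255)),(C,(255,0,0))):
        for i in range(4): ln(Q[4+i],Q[4+(i+1)%4],col)
        for i in range(2): ln(Q[i],Q[4+i],col)
    cv2.imwrite(f"pics/ov_{c}.png",im[:600])
E
```

```text
[[ 0.      0.38   -0.925 ]
 [-0.0001 -0.925  -0.38  ]
 [-1.      0.0001 -0.    ]]
[0.679  0.1065 0.1312] [ 0.298   0.2082  3.6015 -0.0968  0.873   0.0156 -0.1564  0.9709 -0.2484
 -0.0691  0.2734  3.2041]
```

View pics/ov_scene.png

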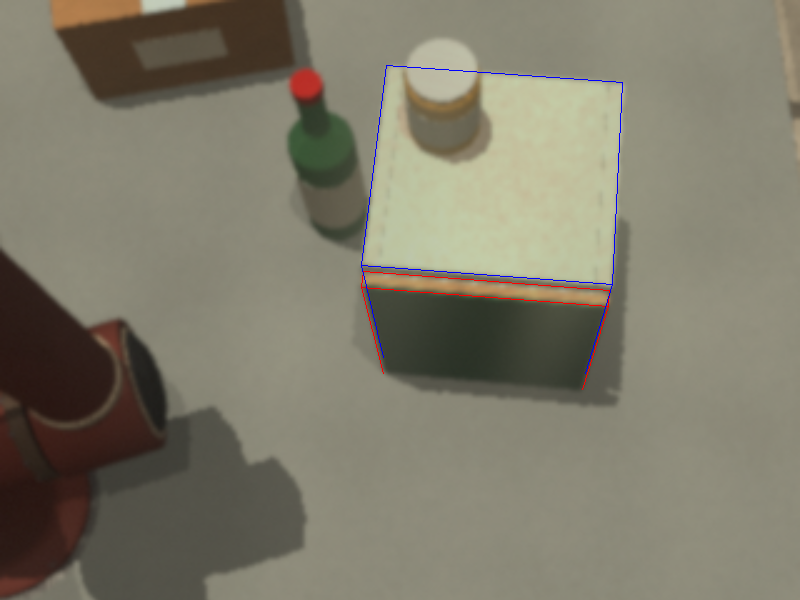

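View pics/ov_top.png

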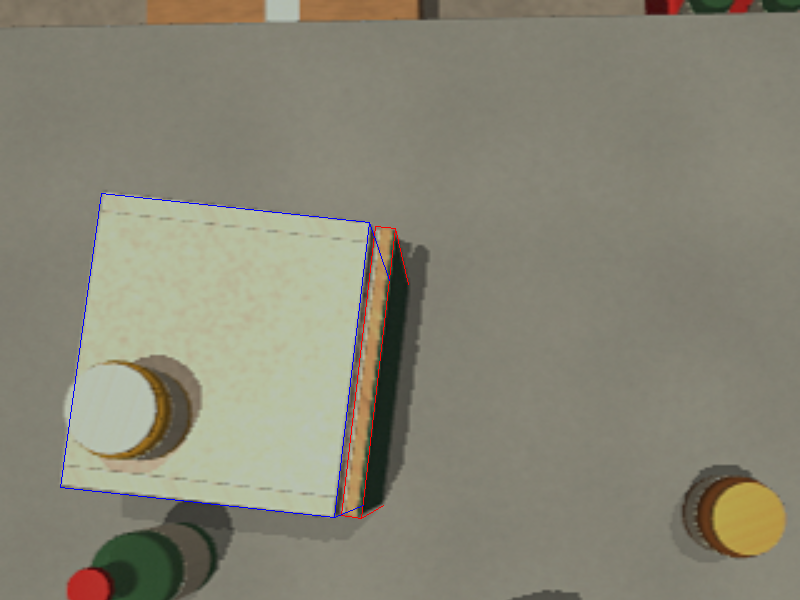

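```bash
python3 -m handwheel '[[0,[0,-0.0256,-0.0233],[0,0,0]],[0,[0,-0.0256,-0.0233],[0,0,0]],[0,[0,-0.0256,-0.0233],[0,0,0]],[0,[0,-0.0256,-0.0233],[0,0,0]],[0,[0,-0.0256,-0.0233],[0,0,0]],[0,[0,-0.0256,-0.0233],[0,0,0]],[0,[0,-0.0256,-0.0233],[0,0,0]],[0,[0,-0.0256,-0.0233],[0,0,0]],[0,[0,-0.0256,-0.0233],[0,0,0]],[0,[0,-0.0256,-0.0233],[0,0,0]]]'
```

```text
t: 1.63
tool_pos: [0.356, -0.2512, 0.2315]
tool_rot: [2.008, 0.395, -2.007]
contact_force: [0.7, -0.5, 0.7]
opening: -0.0002
```

```bash
python3 -m handwheel '[[0,[0,0,0],[-6.7,0,0]],[0,[0,0,0],[-6.7,0,0]],[0,[0,0,0],[-6.7,0,0]],[0,[0,0,0],[-6.7,0,0]],[0,[0,0,0],[-6.7,0,0]],[0,[0,0,0],[-6.7,0,0]],[0,[0,0,0],[-6.7,0,0]],[0,[0,0,0],[-6.7,0,0]],[0,[0,0,0],[-6.6,0,0]],[0,[0,0,0],[0,0,0]]]'
cat >> h.py <<'E'
H=np.array([.679,.1065,.277]);a=.1312
def frame(th):
    # door dir and inward normal at opening th
    d=np.array([-np.cos(a),np.sin(a),0]); n=np.array([np.sin(a),np.cos(a),0])
    r=R.from_euler('z',th).as_matrix(); return r@d,r@n
def st(th=0):
    o=ctrl.get_obs(); M=R.from_rotvec(o["tool_rot"]).as_matrix(); d,n=frame(th); v=o["tool_pos"]-H
    print("t",o["t"],"pos",o["tool_pos"].round(4),"F",o["contact_force"].round(1),"along",round(v@d,4),"normal",round(v@n,4),"z angle",np.degrees(np.arctan2(M[1,2],M[0,2])).round(2),"want",np.degrees(np.arctan2(-n[1],-n[0])).round(2),"q",o["q"].round(2))
    return o,M
E
python3 -c "
from h import *
o,M=st(); d,n=frame(0); T=H+.2*d-.05*n; T[2]=.231; print((M.T@(T-o['tool_pos'])).round(4))"
```

```text
t: 2.47
tool_pos: [0.3557, -0.2528, 0.2315]
tool_rot: [1.303, 1.145, -1.303]
contact_force: [-0.4, -0.2, 0.2]
opening: 0.0
t 2.4667 pos [ 0.3557 -0.2528  0.2315] F [-0.4 -0.2  0.2] along 0.2735 normal -0.3985 z angle -97.36 want -97.52 q [-0.79 -0.43  2.03  0.    1.54 -0.66]
[ 0.0004  0.0744 -0.3483]
```

```bash
python3 -m handwheel '[[0,[0,0.0074,-0.0345],[0,0,0]],[0,[0,0.0074,-0.0345],[0,0,0]],[0,[0,0.0074,-0.0345],[0,0,0]],[0,[0,0.0074,-0.0345],[0,0,0]],[0,[0,0.0074,-0.0345],[0,0,0]],[0,[0,0.0074,-0.0345],[0,0,0]],[0,[0,0.0074,-0.0345],[0,0,0]],[0,[0,0.0074,-0.0345],[0,0,0]],[0,[0,0.0074,-0.0345],[0,0,0]],[0,[0,0.0074,-0.0345],[0,0,0]]]'
python3 -m handwheel '[[0,[0,0,-0.003],[0,0,0]],[0,[0,0,0],[0,0,0]]]'
python3 -c "
from h import *
st()
for c in('scene','top'): cv2.imwrite(f'pics/{c}1.png',ctrl.get_image(c)[:,:,::-1])
a=cv2.imread('pics/scene1.png');b=cv2.imread('pics/top1.png');cv2.imwrite('pics/c1.png',cv2.hconcat([a[40:340,140:540],b[60:360,80:480]]))"
```

```text
t: 3.3
tool_pos: [0.4742, 0.0816, 0.2316]
tool_rot: [1.307, 1.143, -1.306]
contact_force: [0.4, -0.4, -0.1]
opening: -0.0001
t: 3.47
tool_pos: [0.4744, 0.0843, 0.2312]
tool_rot: [1.303, 1.146, -1.304]
contact_force: [0.4, -1.2, -0.4]
opening: -0.0001
t 3.4667 pos [0.4744 0.0843 0.2312] F [ 0.4 -1.2 -0.4] along 0.1999 normal -0.0488 z angle -97.4 want -97.52 q [ 0.02 -0.3   1.94 -0.    1.51  0.15]
```

View pics/c1.png

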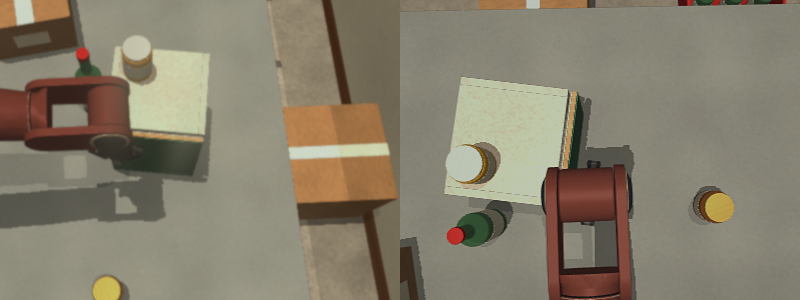

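```bash
python3 -m handwheel '[[0,[0,0,-0.01],[0,0,0]],[0,[0,0,-0.01],[0,0,0]],[0,[0,0,-0.008],[0,0,0]],[0,[0,0,-0.004],[0,0,0]],[0,[0,0,-0.002],[0,0,0]],[0,[0,0,0],[0,0,0]]]'
python3 -c "
from h import *
st()"
```

```text
t: 4.07
tool_pos: [0.4787, 0.1167, 0.2313]
tool_rot: [1.304, 1.145, -1.304]
contact_force: [0.5, -0.4, 0.3]
opening: -0.0002
t 4.0667 pos [0.4787 0.1167 0.2313] F [ 0.5 -0.4  0.3] along 0.1999 normal -0.016 z angle -97.44 want -97.52 q [ 0.09 -0.27  1.91 -0.    1.5   0.22]
```

```bash
python3 -m handwheel '[[0,[0,0,-0.002],[0,0,0]],[0,[0,0,-0.002],[0,0,0]],[0,[0,0,-0.001],[0,0,0]],[0,[0,0,-0.001],[0,0,0]],[0,[0,0,0],[0,0,0]]]'
python3 -c "
from h import *
st()"
```

```text
t: 4.48
tool_pos: [0.4795, 0.1217, 0.2313]
tool_rot: [1.304, 1.144, -1.306]
contact_force: [-0.5, -4.2, 1.7]
opening: -0.0
t 4.4833 pos [0.4795 0.1217 0.2313] F [-0.5 -4.2  1.7] along 0.1998 normal -0.0111 z angle -97.5 want -97.52 q [ 0.1  -0.27  1.91 -0.    1.5   0.23]
```

Contact about where expected; press on in 1 mm steps.

```bash
python3 -m handwheel '[[0,[0,0,-0.001],[0,0,0]],[0,[0,0,0],[0,0,0]]]'
python3 -m handwheel '[[0,[0,0,-0.001],[0,0,0]],[0,[0,0,0],[0,0,0]]]'
python3 -m handwheel '[[0,[0,0,-0.001],[0,0,0]],[0,[0,0,0],[0,0,0]]]'
python3 -c "
from h import *
st()"
```

```text
t: 4.65
tool_pos: [0.4797, 0.1228, 0.2313]
tool_rot: [1.304, 1.144, -1.305]
contact_force: [-0.9, -4.4, 0.1]
opening: 0.0
t: 4.82
tool_pos: [0.4798, 0.1239, 0.2313]
tool_rot: [1.304, 1.144, -1.305]
contact_force: [0.2, -4.7, 0.3]
opening: -0.0002
t: 4.98
tool_pos: [0.4798, 0.124, 0.2313]
tool_rot: [1.303, 1.142, -1.307]
contact_force: [-0.4, -8.7, 0.1]
opening: 0.0001
t 4.9833 pos [0.4798 0.124  0.2313] F [-0.4 -8.7  0.1] along 0.1997 normal -0.0087 z angle -97.51 want -97.52 q [ 0.1  -0.26  1.91 -0.    1.5   0.24]
```

```bash
python3 -m handwheel '[[0,[0,0,0.003],[0,0,0]],[0,[0,0,0.005],[0,0,0]],[0,[0,0,0.005],[0,0,0]],[0,[0,0,0.005],[0,0,0]]]'
python3 -m handwheel '[[0,[0,0,0.008],[0,0,0]],[0,[0,0,0.008],[0,0,0]],[0,[0,0,0.01],[0,0,0]],[0,[0,0,0.01],[0,0,0]],[0,[0,0,0.01],[0,0,0]],[0,[0,0,0.01],[0,0,0]],[0,[0,0,0.01],[0,0,0]],[0,[0,0,0.01],[0,0,0]],[0,[0,0,0.01],[0,0,0]],[0,[0,0,0],[0,0,0]]]'
python3 -c "
from h import *
st()
for c in('scene','top'): cv2.imwrite(f'pics/{c}2.png',ctrl.get_image(c)[:,:,::-1])
a=cv2.imread('pics/scene2.png');b=cv2.imread('pics/top2.png');cv2.imwrite('pics/c2.png',cv2.hconcat([a[40:340,140:540],b[60:360,80:480]]))
for c in('scene','top'):print(ctrl.tip_of('door_edge',c),ctrl.tip_of('door_press',c))"
```

```text
t: 5.32
tool_pos: [0.4776, 0.1074, 0.2313]
tool_rot: [1.305, 1.145, -1.304]
contact_force: [-0.1, -1.3, 0.5]
opening: 0.0002
t: 6.15
tool_pos: [0.4663, 0.0205, 0.2313]
tool_rot: [1.306, 1.143, -1.306]
contact_force: [0.1, -0.5, -0.1]
opening: -0.0004
t 6.15 pos [0.4663 0.0205 0.2313] F [ 0.1 -0.5 -0.1] along 0.1997 normal -0.1131 z angle -97.59 want -97.52 q [-0.12 -0.34  1.97 -0.    1.52  0.02]
[] []
[{'centre': [288.0, 158.3], 'score': 0.43}] []
```

View pics/c2.png

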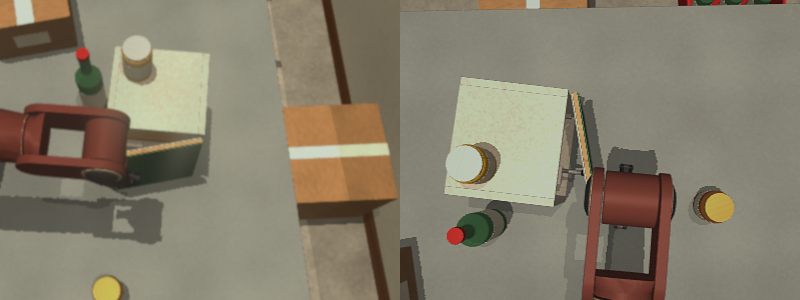

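```bash
python3 -m handwheel '[[0,[-0.02,0,0],[-5.3,0,0]],[0,[-0.025,0,0],[-5.3,0,0]],[0,[-0.025,0,0],[-5.4,0,0]],[0,[0,0,0],[0,0,0]]]'
python3 -c "
from h import *
o,M=st(.28); d,n=frame(.28); T=H+.21*d+.037*n; T[2]=.301; print((M.T@(T-o['tool_pos'])).round(4))
ims=[]
for c in('scene','top'):
    im=ctrl.get_image(c)[:,:,::-1].copy(); D=[H+u*d+w*n for u,w in((0,0),(.236,0),(.236,.016),(0,.016))]+[T-[0,0,.024]]
    off=np.array([140,40] if c=='scene' else [80,60]); im=cv2.resize(im[off[1]:off[1]+300,off[0]:off[0]+250],None,fx=1.6,fy=1.6)
    q=[tuple(int(v) for v in (proj(c,X)-off)*1.6) for X in D]
    for i in range(4): cv2.line(im,q[i],q[(i+1)%4],(0,0,255),1)
    cv2.circle(im,q[4],3,(255,0,0),-1); ims.append(im)
cv2.imwrite('pics/c3.png',cv2.hconcat(ims))"
```

```text
t: 6.78
tool_pos: [0.4686, 0.0224, 0.3075]
tool_rot: [1.099, 1.27, -1.09]
contact_force: [-0.5, -0.1, 0.7]
opening: -0.0003
t 6.7833 pos [0.4686 0.0224 0.3075] F [-0.5 -0.1  0.7] along 0.2206 normal -0.052 z angle -81.26 want -81.47 q [-0.11 -0.37  1.87  0.    1.64 -0.26]
[ 0.0064  0.0108 -0.0889]
```

View pics/c3.png

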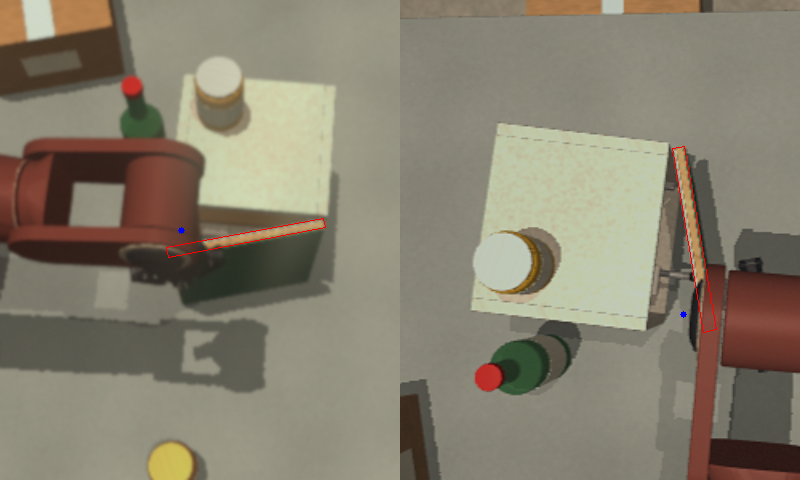

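```bash
python3 -m handwheel '[[0,[0,0.003,-0.02],[0,0,0]],[0,[0,0.003,-0.025],[0,0,0]],[0,[0,0.003,-0.025],[0,0,0]],[0,[0,0.002,-0.019],[0,0,0]],[0,[0,0,0],[0,0,0]]]'
python3 -c "
from h import *
st(.28)"
```

```text
t: 7.3
tool_pos: [0.463, 0.1145, 0.2993]
tool_rot: [1.096, 1.281, -1.098]
contact_force: [0.1, -0.4, 1.0]
opening: -0.0001
t 7.3 pos [0.463  0.1145 0.2993] F [ 0.1 -0.4  1. ] along 0.2124 normal 0.04 z angle -81.27 want -81.47 q [ 0.09 -0.34  1.85  0.    1.63 -0.07]
```

```bash
python3 -m handwheel '[[0,[0.012,0,0],[0,0,0]],[0,[0.02,0,0],[0,0,0]],[0,[0.02,0,0],[0,0,0]],[0,[0.016,0,0],[0,0,0]],[0,[0,0,0],[0,0,0]]]'
python3 -c "
from h import *
st(.28)
a=ctrl.get_image('scene');b=ctrl.get_image('top');cv2.imwrite('pics/c4.png',cv2.resize(cv2.hconcat([a[80:280,190:390],b[120:320,180:380]])[:,:,::-1],None,fx=2,fy=2))"
```

```text
t: 7.72
tool_pos: [0.4612, 0.1107, 0.2271]
tool_rot: [1.095, 1.282, -1.107]
contact_force: [-0.7, -0.7, -1.2]
opening: -0.0002
t 7.7167 pos [0.4612 0.1107 0.2271] F [-0.7 -0.7 -1.2] along 0.2147 normal 0.0364 z angle -81.55 want -81.47 q [ 0.08 -0.31  1.95 -0.    1.51 -0.07]
```

View pics/c4.png

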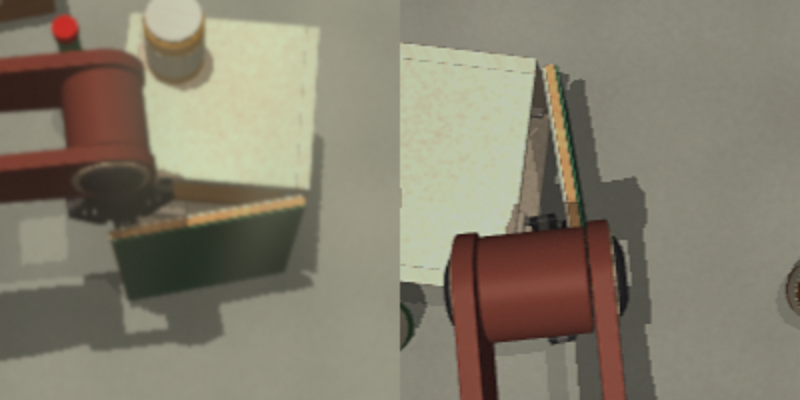

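```bash
python3 -m handwheel '[[0,[0,0,0.006],[0,0,0]],[0,[0,0,0.004],[0,0,0]],[0,[0,-0.0011,0.0112],[-3,0,0]],[0,[0,-0.0011,0.0112],[-3,0,0]],[0,[0,-0.0011,0.0112],[-3,0,0]],[0,[0,-0.0011,0.0112],[-3,0,0]],[0,[0,-0.0011,0.0112],[-3,0,0]],[0,[0,-0.0011,0.0112],[-3,0,0]],[0,[0,-0.0011,0.0112],[-3,0,0]],[0,[0,-0.0011,0.0112],[-3,0,0]]]'
python3 -c "
from h import *
st(.28+.419)
a=ctrl.get_image('scene');b=ctrl.get_image('top');cv2.imwrite('pics/c5.png',cv2.resize(cv2.hconcat([a[80:280,190:390],b[120:320,180:380]])[:,:,::-1],None,fx=2,fy=2))"
```

```text
t: 8.65
tool_pos: [0.487, 0.0139, 0.2347]
tool_rot: [0.78, 1.424, -0.779]
contact_force: [0.8, -1.0, 0.1]
opening: 0.0001
t 8.65 pos [0.487  0.0139 0.2347] F [ 0.8 -1.   0.1] along 0.2117 normal 0.0252 z angle -57.35 want -57.47 q [-0.12 -0.29  1.92 -0.    1.51 -0.69]
```

View pics/c5.png

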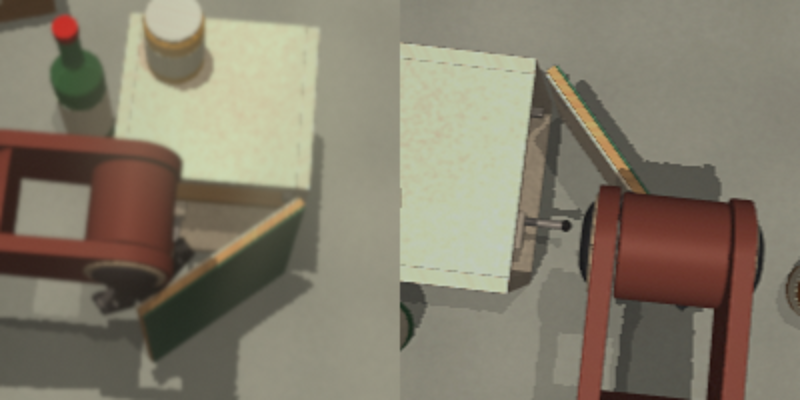

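```bash
python3 -m handwheel '[[0,[0.0005,-0.0011,0.0112],[-3,0,0]],[0,[0.0005,-0.0011,0.0112],[-3,0,0]],[0,[0.0005,-0.0011,0.0112],[-3,0,0]],[0,[0.0005,-0.0011,0.0112],[-3,0,0]],[0,[0.0005,-0.0011,0.0112],[-3,0,0]],[0,[0.0005,-0.0011,0.0112],[-3,0,0]],[0,[0.0005,-0.0011,0.0112],[-3,0,0]],[0,[0.0005,-0.0011,0.0112],[-3,0,0]],[0,[0.0005,-0.0011,0.0112],[-3,0,0]],[0,[0.0005,-0.0011,0.0112],[-3,0,0]]]'
python3 -c "
from h import *
o,M=st(.28+.419+.5236);print(M[2].round(3))
a=ctrl.get_image('scene');b=ctrl.get_image('top');cv2.imwrite('pics/c6.png',cv2.resize(cv2.hconcat([a[120:320,190:390],b[100:300,200:400]])[:,:,::-1],None,fx=2,fy=2))"
```

```text
t: 9.58
tool_pos: [0.5607, -0.071, 0.2331]
tool_rot: [0.374, 1.53, -0.376]
contact_force: [-0.9, -1.0, 10.4]
opening: 0.0003
t 9.5833 pos [ 0.5607 -0.071   0.2331] F [-0.9 -1.  10.4] along 0.212 normal 0.0231 z angle -27.43 want -27.47 q [-0.26 -0.1   1.76 -0.    1.47 -1.35]
[-1.     0.001  0.008]
```

View pics/c6.png

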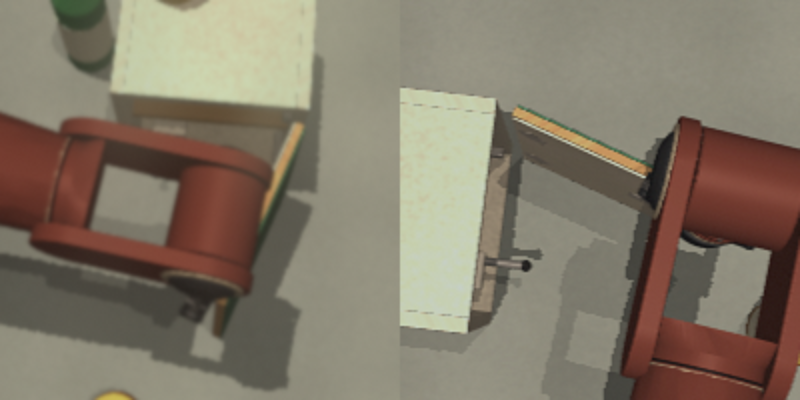

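```bash
python3 -m handwheel '[[0,[0,0,0],[0,0,0]]]'; python3 -m handwheel '[[0,[-0.006,0,0],[0,0,0]],[0,[-0.006,0,0],[0,0,0]],[0,[0,0,0],[0,0,0]]]'

```

```text
t: 9.77
tool_pos: [0.559, -0.0698, 0.2294]
tool_rot: [0.377, 1.536, -0.377]
contact_force: [0.7, 0.0, -0.4]
opening: -0.0002
t: 10.02
tool_pos: [0.5588, -0.0695, 0.242]
tool_rot: [0.376, 1.536, -0.376]
contact_force: [0.0, 0.9, 1.3]
opening: 0.0002
```

```bash
python3 -m handwheel '[[0,[0,-0.0008,0.0075],[-2,0,0]],[0,[0,-0.0008,0.0075],[-2,0,0]],[0,[0,-0.0008,0.0075],[-2,0,0]],[0,[0,-0.0008,0.0075],[-2,0,0]],[0,[0,-0.0008,0.0075],[-2,0,0]],[0,[0,-0.0008,0.0075],[-2,0,0]],[0,[0,-0.0008,0.0075],[-2,0,0]],[0,[0,-0.0008,0.0075],[-2,0,0]],[0,[0,-0.0008,0.0075],[-2,0,0]],[0,[0,0,0],[0,0,0]]]'
cat > fit.py <<'E'
from h import *
import sys
o,M=st(1.5708)
th=float(sys.argv[1]); d,n=frame(th); ims=[]
for c in('scene','top'):
    im=ctrl.get_image(c)[:,:,::-1].copy(); D=[H+u*d+w*n for u,w in((0,0),(.236,0),(.236,.016),(0,.016))]
    off=np.array([190,130] if c=='scene' else [210,90]); im=cv2.resize(im[off[1]:off[1]+200,off[0]:off[0]+200],None,fx=2,fy=2)
    q=[tuple(int(v) for v in (proj(c,X)-off)*2) for X in D]
    for i in range(4): cv2.line(im,q[i],q[(i+1)%4],(0,0,255),1)
    ims.append(im)
cv2.imwrite(f'pics/{sys.argv[2]}.png',cv2.hconcat(ims))
E
python3 fit.py 1.54 c7
```

```text
t: 10.85
tool_pos: [0.62, -0.099, 0.2403]
tool_rot: [0.129, 1.567, -0.13]
contact_force: [0.6, 0.6, 0.3]
opening: 0.0001
t 10.85 pos [ 0.62   -0.099   0.2403] F [0.6 0.6 0.3] along 0.2114 normal 0.0316 z angle -9.45 want -7.52 q [-0.28  0.05  1.6  -0.    1.49 -1.68]
```

View pics/c7.png

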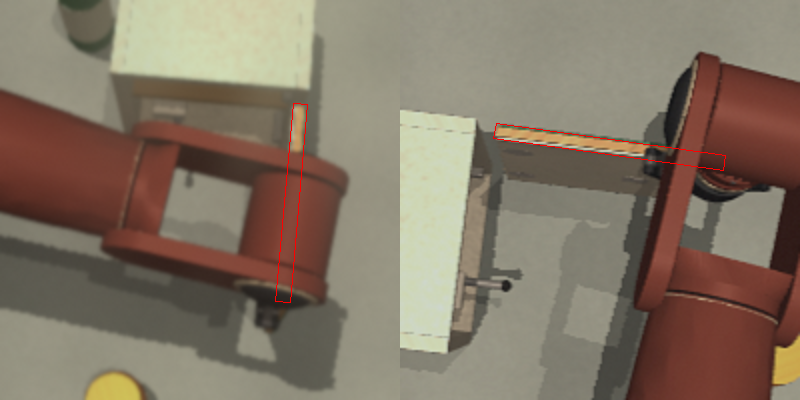

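```bash
python3 -m handwheel '[[0,[0,0,-0.004],[0,0,0]],[0,[0,0,-0.01],[0,0,0]],[0,[0,0,-0.015],[0,0,0]],[0,[0,0,-0.02],[0,0,0]],[0,[0,0,-0.02],[0,0,0]],[0,[-0.02,0,-0.015],[0,0,0]],[0,[-0.025,0,0],[0,0,0]],[0,[-0.025,0,0],[0,0,0]],[0,[-0.025,0,0],[0,0,0]],[0,[-0.02,0,0],[0,0,0]]]'
python3 -m handwheel '[[0,[0,0,-0.03],[0,0,0]],[0,[0,0.0,-0.03],[0,0,0]],[0,[0,0,-0.03],[0,0,0]],[0,[0,0,0],[0,0,0]],[0,[0,0,0],[0,0,0]]]'
python3 fit.py 1.55 c8; python3 -c "
from h import *
for c in('scene','top'):
  ctrl.get_image(c)
  for k in('door_edge','wine_mid','jar_mid','tin_mid'): print(c,k,[(round(x['score'],2),x['centre']) for x in ctrl.tip_of(k,c)[:1]])"
```

```text
t: 11.78
tool_pos: [0.5356, -0.0847, 0.3577]
tool_rot: [0.13, 1.565, -0.13]
contact_force: [0.5, -0.9, -0.1]
opening: 0.0003
t: 12.2
tool_pos: [0.4464, -0.0698, 0.3556]
tool_rot: [0.13, 1.565, -0.13]
contact_force: [0.8, -0.1, -0.0]
opening: -0.0001
t 12.2 pos [ 0.4464 -0.0698  0.3556] F [ 0.8 -0.1 -0. ] along 0.2052 normal 0.2075 z angle -9.49 want -7.52 q [-0.32 -0.42  1.82  0.    1.74 -1.73]
scene door_edge [(0.96, [281.1, 333.1])]
scene wine_mid [(0.89, [119.0, 231.4])]
scene jar_mid [(0.97, [332.3, 251.4])]
scene tin_mid [(0.77, [99.3, 273.3])]
top door_edge [(0.75, [167.9, 369.4])]
top wine_mid [(0.85, [287.4, 158.5])]
top jar_mid []
top tin_mid [(0.83, [223.6, 153.9])]
```

View pics/c8.png

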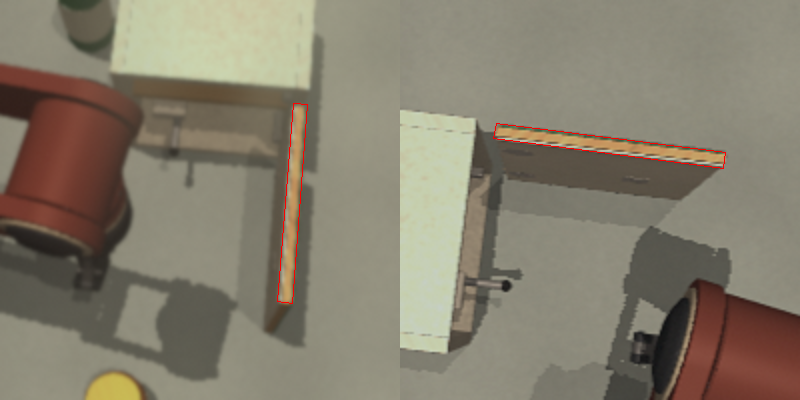

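The overlay at 1.55 rad matches the door within about a pixel. It stands square, the tool touches nothing, and the bottle, jar and tin are where they were.

```bash
python3 -c "
from station import ctrl
print(ctrl.finish_job())"
```

```text
the job is handed in; nothing more can be done
None
```

The cupboard door is open and standing about square to the cupboard's front, and I've handed the job in. No verdict was reported.

- **Press:** With the shut fingers pointing down, I pressed the green face 36 mm from the free edge. The force was about 4–5 N until the door stopped moving, then 8.7 N. I drew back and the spring pushed the door ajar to about 0.28 rad, which matched the overlay in both pictures.
- **Swing:** I put the fingers down behind the free edge from above and pushed the door round its arc. Then I backed off, lifted clear and moved away.

**Last checks (t ≈ 12 s):**
- **Door angle:** The door matches a 1.55 rad overlay (about 89°) within roughly a pixel in both cameras.
- **Contact:** The tool is well clear of everything, and the wrist force reads under 1 N, which is noise.
- **Bottle and tin:** The detector puts both within about 3 px of where they started, in both cameras.
- **Jar:** It is within about 4 px in the scene picture. The top camera's detector did not find it in the last check, so only one view confirms it at the end.

The wrist force sensor gave one unexpected reading: about 10 N upwards during the swing. It was gone one row later with the arm still, so I took it as a passing motion effect, but I raised the tool 12 mm before carrying on.

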